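Clamp the sieve stack and start the shaker

ROBOT

A 7-joint arm with a two-finger parallel gripper is mounted at the origin on the work surface. World frame = base frame: x ahead of the robot, y to its left, z up, the work surface at z = 0. Lengths are in m, angles in rad, forces in N, time in s.
With the tool pointing down it reaches from about 0.35 to 0.9 m from the base axis. Payload 8.1 kg.
Tool frame: the origin (TCP) lies midway between the tips of the shut fingers; the grasp point (between the pads) lies 19 mm behind it (arm.hold_point_z is the distance from the TCP to the grasp point, in m); z points along the fingers, y is the direction in which the jaws open and shut (so a half turn about z gives the same grasp; the last joint's range is limited). The gripper opens to 92 mm and grips with 3 to 60 N. Pads are 19 mm wide; open, the fingers measure 130 mm over their backs; the gripper's body (75 mm by 190 mm) begins 47 mm behind the grasp point.
Start: joints at [1.125, 0.434, 0.025, 1.573, -0.012, 1.134, -0.075], TCP at [0.21, -0.589, 0.227] pointing down, gripper open.
Joint ranges: [-2.62, 2.62], [-0.44, 2.09], [-1.27, 1.32], [0.08, 2.57], [-1.32, 4.46], [0.12, 2], [-2.74, 2.74]. Speed limits (rad/s): [2.22, 2.22, 3.01, 3.01, 3.14, 3.14, 3.14].

INTERFACE

Orientations are given as a rotation vector (axis times angle).
In Python, from cell import arm gives the robot as it stands.
- The arm moves only by the shell command python3 -m pendant 'ROWS' [FORCE]. ROWS is JSON, a list of rows, each a list of 3 entries, a list of its own where there are three numbers: the shift along the tool's x, y, z in m, then the turn, a rotation vector about the tool's x, y, z in degrees, then the finger opening in m, from 0 to 0.0918. A call has 1 to 10 rows; each row shifts and turns the commanded pose from where the row before left it, along the tool's axes as they then stand; what a row does not reach is not made up. A row lasts 1/8 s, in which the tool goes at most 62.5 mm and 10.7 degrees, less where a joint would pass 70% of its speed; a pose out of reach is approached as far as the arm can. A call with a gripper value outside its range is refused whole. The fingers move at their own pace and stop on an object; FORCE is the grip in N (left out, the last holds). Time passes only in rows, so rows that do not move let the fingers close. It gives the time, the measured TCP pose, the force and the opening at its end, in the units of the state.
- arm.observe(): the state, without advancing time (a new reading comes with each control period).
- arm.get_image(name): name is "side" or "top"; returns (picture, depth): 384x512x3 uint8, red, green, blue; 384x512 float32, m along the optical axis (not along the pixel's ray), 0 where there is no reading.
- arm.camera_params(name): a dict with "fovy" (degrees; the focal length in pixels is half the picture's height over the tangent of half this angle, whatever the lens; pixels are square), "cx", "cy" (the principal point, pixels), "rvec" (rotation vector, rad) and "tvec" (3), from world to camera coordinates, as OpenCV has them. Camera axes: x right, y down, z forward; pixel columns grow to the right and rows downward; lengths in m; the calibration is good to about 2 mm. A picture is of the moment at which its call begins. camera_params takes no time and is no camera call.
- arm.sign_off(): hands the job in, once; it reports no verdict.
Trained networks look in the newest picture that a camera, given by its name, has taken for a name from the list of things; names that differ only in an ending like _2 or _b are one class to them, and where a whole thing is asked for, a point or a joint stands for the part that bears it (a point fixed in the world has none). Each returns a list of dicts, best first, with "conf" (0 to 1); they miss things now and then, are a little off and sometimes report something else, mostly with a low value. They report only what shows in the picture. A call takes as long as a camera call. They do not tell look-alikes from the thing itself.
- arm.look_for(camera, label): "rect" ([centre column, centre row, width, height] in pixels, round what is visible of it).
- arm.masks_of(camera, label): "pixels" (384x512 bool, what is visible of it) and "rect" ([centre column, centre row, width, height] in pixels, round what is visible of it).
The state is a dict: "clock": time; "joints": joint angles; "dq": joint speeds; "joint_efforts": joint torques, N m; "position": TCP position; "ee_rot": TCP orientation; "force": force on the tool from outside, world axes, zero at the start; "ft_torque": the same for the moment, N m; "width": opening from 0.0 (shut) to 1.0 (fully open).
Only numpy, scipy, OpenCV 4.12 (cv2) and the standard library are available. Lean on these libraries where they do the work, as an engineer would, in place of code of your own. Each camera call takes 0.05 s, during which the arm holds its last target.

TASK

Get the sieve shaker running: wind its T-handle clamping screw down, clockwise seen from above, until the pad presses hard on the lid of the sieve stack and the screw comes up tight against its stop, then press the start button fully in and let go. Leave the stack standing on its table, and do not shift the spare sieve, the jar and the brush beside the machine.

Things in the scene. Friction and masses are not known exactly. Their poses are not given: they have to be found in the camera images.
- shaker: Sieve shaker, fixed: cream housing 300 x 250 mm, top 65 mm above the bench, 195 mm forward to 105 mm back of the origin; aluminium table (top at 88 mm); two 16 mm columns 88 mm either side of the screw; bridge across them (42 mm deep, 215 mm long, top at 234 mm, column nuts to 248 mm). Origin on the bench under the screw's axis; z up, x to the machine's back, y along the bridge to its left.
- t_handle (a joint): Turn of the clamping screw in rad, growing clockwise seen from above: 0 raised, 7.8 at the stop; starts between 0.2 and 1.6. Lowers 8 mm a turn. The sprung pad meets the lid at about 5.4 rad, then presses about 7.6 N more per rad; tight means beyond 7.45. Turns against a steady friction of about 0.22 N m and stays where it is left. At the stop the bar lies along the bridge.
- hub (a point): Point on the screw's axis at the height of the handle's bar (280 mm above the bench at the stop, 290 mm fully raised). The dark steel hub is 32 mm across and reaches 12 mm above and 36 mm below this point. It turns with the handle, x pointing along the bar to end_a.
- end_a (a point): Centre of the black ball (22 mm across) at one end of the T-handle's bar, 66 mm from the axis. The bar is a steel rod 12 mm thick, level, free between hub and ball for about 40 mm on each side; below it is free space of about 25 mm or more down to the column nuts and 38 mm to the bridge.
- end_b (a point): Centre of the black ball at the other end of the bar, like end_a, opposite it.
- pressure_pad: Round sprung pressure pad (60 mm across, black rubber face under a steel disc) under the bridge on the lower end of the screw; it does not turn. Origin at the centre of its lower face. Moves only by the screw and its spring.
- stack: Loose stack of 100 mm sieves standing on the shaker's table between four black lugs: steel pan, two brass sieves, steel lid; 106 mm across, 90 mm high, about 0.85 kg. Origin at the centre of its underside.
- platform (a point): Centre of the top face of the shaker's table, where the stack stands, on the screw's axis, 88 mm above the bench.
- start_button (a joint): Travel of the start button in m: 0 out, 0.006 fully pressed (takes about 5 N); springs back. It counts as pressed beyond 0.004.
- start_button_top (a point): Centre of the top of the start button, the only push button: a round grey button 36 mm across, pressed straight down, on the control deck in front of the stack, 150 mm in front of the screw's axis and 60 mm to the left; a black dial stands 110 mm to its right.
- spare_sieve: Loose empty brass sieve, 106 mm across, 40 mm high, on the bench at the shaker's left front. Origin at its underside. Leave it.
- sample_jar: Loose glass jar with white cap, 64 mm across, 85 mm high, on the bench at the shaker's right front. Origin at its underside. Leave it.
- sieve_brush: Loose brush with wooden handle, 170 mm long, lying on the bench to the shaker's left. Leave it.
- bush_top (a point): Centre of the top of the brass bush on the bridge (36 mm across), 244 mm above the bench, on the screw's axis. The hub's shoulder sits on it when the screw is at its stop; at the start the gap is 8 to 10 mm.
Things that resemble listed ones, but are neither listed nor needed, are in the scene too. What is shaped like the stack but pink or red is not meant.

How it is judged:
On the way, in this order (a step that is already met when the one before it is completed fails the run):
1. the screw is wound down tight and the pad presses on the lid (value of joint t_handle above 7.45 rad and contact force between pressure_pad and stack above 10 N), for 0.2 s.
2. the start button is pressed in (value of joint start_button above 0.004 m), for 0.02 s.
At the end, for the whole second after the job is handed in: the T-handle has been turned beyond 7.45 rad (the stop is at 7.8), the pad presses on the stack with more than 10 N, the stack stands upright (within 0.05 rad) on the shaker's table within 10 mm of its centre, and the start button has been pressed beyond 4 mm and let out again (under 2 mm) (all of step 1 and horizontal distance between stack and platform below 0.01 m and z of stack in the frame of platform below 0.004 m and angle between stack's own z axis and vertical below 0.05 rad and value of joint start_button below 0.002 m); the robot touches nothing.
It fails at once if the start button is pressed in before the screw is tight (value of joint start_button above 0.004 m and value of joint t_handle below 7.45 rad).
It fails at once if one of the things round the shaker is shifted by more than 30 mm (distance of any of spare_sieve, sample_jar, sieve_brush from where it was at the start of the episode above 0.03 m).
It also fails if it takes over 72 s, if anything falls off the work surface, if the arm or the gripper's body presses on something with over 40 N, if the wrist force passes 120 N, or if a joint passes its speed limit or range.

## Working session

There is one attempt and no reset: what is moved stays moved. The work goes in short steps, Python scripts to look and compute and a shell command to move; the robot and the scene stay as the last step left them, time stands still between calls to the robot, and variables do not carry over. Pictures are saved under pics/ and viewed, and the job is handed in when it is done.

```bash
ls; mkdir -p pics; python3 - <<'E'
from cell import arm
import cv2
print(arm.observe())
for n in ("side","top"):
    p,d=arm.get_image(n); cv2.imwrite(f"pics/{n}0.png",p[:,:,::-1]); print(n,arm.camera_params(n))
    for l in ("t_handle","end_a","hub","start_button","stack","shaker","bush_top","pressure_pad","start_button_top"):
        try: print(l,[(round(r["conf"],2),[round(float(v)) for v in r["rect"]]) for r in arm.look_for(n,l)])
        except Exception as e: print(l,e)
E
```

```text
pics
{'clock': 0.0, 'joints': array([ 1.12537834,  0.4352148 ,  0.02493684,  1.57409079, -0.01162166,
        1.13400139, -0.07508875]), 'dq': array([-0.00084408, -0.00032308,  0.00111708, -0.00144414, -0.00212383,
        0.00039722, -0.00079645]), 'joint_efforts': array([-3.34879610e-05, -6.67852378e+01,  9.85498242e-01, -3.14455855e+01,
       -6.04852522e-02,  4.28826793e-02,  1.24040762e-04]), 'position': array([ 0.2098896 , -0.58815945,  0.22595207]), 'ee_rot': array([-3.09406094e+00, -5.35550127e-01,  5.85811695e-04]), 'force': array([ 0.17807098, -1.05837296,  0.67612586]), 'ft_torque': array([-0.03411578,  0.00231074, -0.01123996]), 'width': 1.0008220231421696}
side {'fovy': 53.785737259346895, 'cx': 253.17216678447835, 'cy': 186.69975682093104, 'rvec': array([ 0.11986768, -2.77897668,  1.3452215 ]), 'tvec': array([0.62265285, 0.13486833, 1.00743972])}
t_handle [(0.83, [250, 154, 18, 39])]
end_a [(0.61, [251, 155, 16, 39])]
hub [(0.68, [249, 158, 19, 44])]
start_button [(0.55, [301, 259, 18, 16])]
stack [(0.96, [253, 212, 40, 55]), (0.93, [231, 171, 24, 34]), (0.91, [187, 18
[... 263 characters left out ...]
p {'fovy': 57.380021861206565, 'cx': 251.48336667867403, 'cy': 191.87732358872844, 'rvec': array([ 2.16048303, -2.20126028,  0.0786927 ]), 'tvec': array([0.05651726, 0.63324326, 1.19103082])}
t_handle [(0.56, [238, 190, 57, 11])]
end_a [(0.86, [240, 188, 54, 8])]
hub [(0.67, [239, 189, 59, 14])]
start_button [(0.5, [209, 233, 7, 16])]
stack [(0.96, [240, 192, 32, 32]), (0.85, [331, 229, 32, 31]), (0.81, [302, 132, 32, 37]), (0.63, [320, 174, 35, 34]), (0.55, [162, 269, 35, 37])]
shaker [(0.57, [235, 207, 100, 105])]
bush_top [(0.83, [237, 208, 96, 106])]
pressure_pad [(0.53, [238, 199, 8, 4]), (0.5, [209, 231, 10, 15]), (0.42, [237, 208, 95, 108])]
start_button_top [(0.47, [210, 234, 8, 9])]
```

```bash
python3 - <<'E'
import cv2
a=cv2.imread("pics/side0.png");b=cv2.imread("pics/top0.png")
cv2.imwrite("pics/s1.png",cv2.resize(a[100:320,150:380],None,fx=2.6,fy=2.6,interpolation=3))
cv2.imwrite("pics/t1.png",cv2.resize(b[120:300,150:360],None,fx=3,fy=3,interpolation=3))
E
```

```text
(no output)
```

View pics/side0.png

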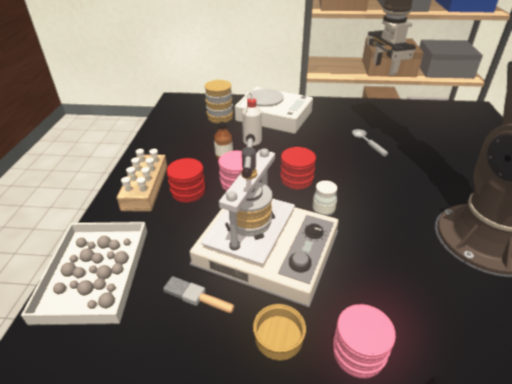

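View pics/s1.png

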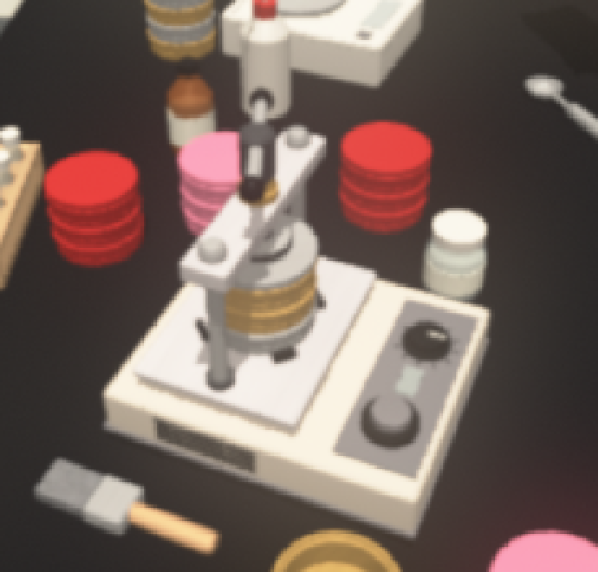

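View pics/t1.png

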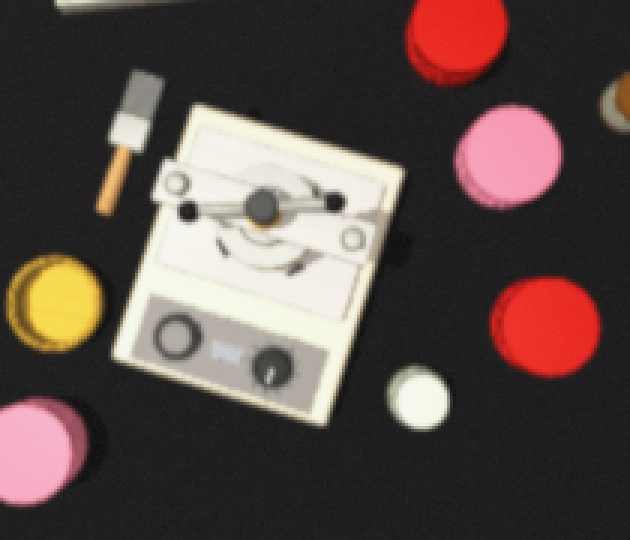

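View pics/top0.png

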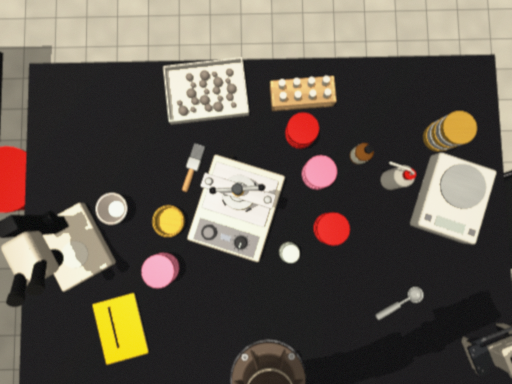

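The pictures show the shaker near the middle of the bench. In the top view the hub is at about (238,189), the balls at (213,191) and (262,187), and the column nuts at (209,181) and (267,199). The grey button is at (209,233). The bar sits about 20° CCW of the bridge. Next I'll measure in both views.

```bash
cat > h.py <<'E'
import numpy as np, cv2
from cell import arm
def cam(n):
    c=arm.camera_params(n); R,_=cv2.Rodrigues(c["rvec"]); f=192/np.tan(np.radians(c["fovy"]/2))
    return R,np.array(c["tvec"]),f,c["cx"],c["cy"]
def ray(n,u,v):
    R,t,f,cx,cy=cam(n); return -R.T@t, R.T@np.array([(u-cx)/f,(v-cy)/f,1.])
def at_z(n,u,v,z):
    o,d=ray(n,u,v); return o+d*(z-o[2])/d[2]
def tri(a,b):
    A=[];B=[]
    for n,p in (("side",a),("top",b)):
        o,d=ray(n,*p); d/=np.linalg.norm(d); P=np.eye(3)-np.outer(d,d); A.append(P);B.append(P@o)
    return np.linalg.lstsq(np.vstack(A),np.hstack(B),rcond=None)[0]
def proj(n,X):
    R,t,f,cx,cy=cam(n); p=R@np.array(X)+t; return np.array([f*p[0]/p[2]+cx,f*p[1]/p[2]+cy])
E
python3 - <<'E'
from h import *
T=lambda x,y:(150+x/3,120+y/3); S=lambda x,y:(150+x/2.6,100+y/2.6)
np.set_printoptions(precision=4,suppress=True)
hub=at_z("top",*T(263,206),.298); n1=at_z("top",*T(177,183),.248); n2=at_z("top",*T(352,238),.248)
b1=at_z("top",*T(188,212),.288);b2=at_z("top",*T(335,202),.288); bt=at_z("top",*T(177,335),.075)
print("hub",hub,"nuts",n1,n2,(n1+n2)/2,np.linalg.norm(n1-n2),"balls",b1,b2,(b1+b2)/2,np.linalg.norm(b1-b2),"btn",bt)
print("tri far ball",tri(S(262,99),T(335,202)),"near",tri(S(252,188),T(188,212)))
print("nuts",tri(S(212,248),T(177,183)),tri(S(298,135),T(352,238)))
print("btn",tri(S(390,412),T(177,335)))
d=n1-n2; y=d/np.linalg.norm(d); x=np.array([y[1],-y[0],0]); print("yaw of bridge dir",np.degrees(np.arctan2(y[1],y[0])), "bar",np.degrees(np.arctan2(*(b1-b2)[[1,0]])))
c=(n1+n2)/2; print("btn pred",c-.15*x+.06*y)
p,dp=arm.get_image("top")
for n,(u,v) in dict(hub=T(263,206),btn=T(177,335),br=T(215,200)).items():
    R,t,f,cx,cy=cam("top"); u0,v0=int(round(u)),int(round(v)); z=np.median(dp[v0-1:v0+2,u0-1:u0+2]); print(n,R.T@(np.array([(u-cx)/f*z,(v-cy)/f*z,z])-t))
s=arm.observe(); R=cv2.Rodrigues(s["ee_rot"])[0]; print(R, s["position"])
E
```

```text
hub [0.6227 0.0808 0.298 ] nuts [0.6503 0.1637 0.248 ] [ 0.5953 -0.0003  0.248 ] [0.6228 0.0817 0.248 ] 0.17298929344756492 balls [0.6194 0.149  0.288 ] [0.626 0.016 0.288] [0.6227 0.0825 0.288 ] 0.13316642681680194 btn [0.5016 0.1868 0.075 ]
tri far ball [0.6258 0.0161 0.2887] near [0.6199 0.149  0.2888]
nuts [0.6516 0.1648 0.2396] [ 0.5952 -0.0006  0.2417]
btn [0.5016 0.1858 0.0824]
yaw of bridge dir 71.43707836192175 bar 92.8224916700486
btn pred [0.4997 0.1863 0.248 ]
hub [0.6225 0.0806 0.3004]
btn [0.502  0.1853 0.0863]
br [0.6296 0.1243 0.2905]
[[ 0.9418  0.3361  0.    ]
 [ 0.3361 -0.9418 -0.0001]
 [-0.      0.0001 -1.    ]] [ 0.2101 -0.5887  0.2268]
```

Two views agree: the hub axis is at (0.6227, 0.0815) and the bar is 0.2887 m high. The bar's yaw is 92.8° and the bridge's is 71.4°. That leaves about 381° to turn, so the joint is at about 1.14 rad, consistent with the 0.2–1.6 start range. I'll lift first, then travel over.

```bash
python3 -m pendant '[[[0,0,-0.045],[0,0,0],0.0918],[[0,0,-0.045],[0,0,0],0.0918],[[0,0,-0.045],[0,0,0],0.0918],[[0.041,-0.0328,0],[0,0,0],0.0918],[[0.041,-0.0328,0],[0,0,0],0.0918],[[0.041,-0.0328,0],[0,0,0],0.0918],[[0.041,-0.0328,0],[0,0,0],0.0918],[[0.041,-0.0328,0],[0,0,0],0.0918]]'
python3 -c "
from cell import arm; print(arm.observe()['joints'])"
```

```text
clock: 2.05
position: [0.3487, -0.3638, 0.362]
ee_rot: [3.095, 0.536, 0.001]
force: [1.3, -0.4, 0.6]
width: 1.001
[ 0.79126715  0.15535815 -0.10699289  1.62918781  0.01704392  1.3572804
 -0.54616372]
```

```bash
python3 -m pendant '[[[0.041,-0.0328,0],[0,0,0],0.0918],[[0.041,-0.0328,0],[0,0,0],0.0918],[[0.041,-0.0328,0],[0,0,0],0.0918],[[0.041,-0.0328,0],[0,0,0],0.0918],[[0.041,-0.0328,0],[0,0,0],0.0918],[[0.041,-0.0328,0],[0,0,0],0.0918],[[0.041,-0.0328,0],[0,0,0],0.0918],[[0.041,-0.0328,0],[0,0,0],0.0918],[[0.041,-0.0328,0],[0,0,0],0.0918],[[0,0,0],[0,0,0],0.0918]]'
python3 -m pendant '[[[0,0,0],[0,0,-10],0.0918],[[0,0,0],[0,0,-10],0.0918],[[0,0,0],[0,0,-10],0.0918],[[0,0,0],[0,0,-10],0.0918],[[0,0,0],[0,0,-10],0.0918],[[0,0,0],[0,0,-10],0.0918],[[0,0,0],[0,0,-10],0.0918],[[0,0,0],[0,0,-3.2],0.0918],[[0,0,0],[0,0,0],0.0918],[[0,0,0],[0,0,0],0.0918]]'
cat > st.py <<'E'
from h import *
np.set_printoptions(precision=4,suppress=True)
def st(tgt=None):
    s=arm.observe(); R=cv2.Rodrigues(s["ee_rot"])[0]
    print("t",s["clock"],"q",s["joints"],"\npos",s["position"],"xyaw",np.degrees(np.arctan2(R[1,0],R[0,0])),"tilt",R[:,2],"F",s["force"],"M",s["ft_torque"],"w",s["width"]*91.8)
    if tgt is not None: print("shift tool",R.T@(np.array(tgt)-s["position"]))
if __name__=="__main__":
    import sys; st([float(v) for v in sys.argv[1:4]] if len(sys.argv)>3 else None)
E
python3 st.py .6227 .0815 .268
```

```text
clock: 3.3
position: [0.5971, 0.0417, 0.3609]
ee_rot: [-3.091, -0.545, 0.001]
force: [1.1, -0.3, -0.0]
width: 1.001
clock: 4.55
position: [0.5963, 0.0361, 0.3618]
ee_rot: [2.168, 2.273, -0.0]
force: [0.6, 0.6, 0.1]
width: 1.004
t 4.55 q [ 0.2843  0.3884 -0.6436  1.3802  0.2314  1.4485 -0.3041] 
pos [0.5963 0.0361 0.3618] xyaw 92.70981430165592 tilt [ 0.     -0.0004 -1.    ] F [0.6108 0.562  0.1472] M [-0.0016 -0.0712 -0.0253] w 92.16321470943909
shift tool [0.0441 0.0286 0.0937]
```

```bash
python3 -m pendant '[[[0.022,0.0143,0],[0,0,0],0.0918],[[0.022,0.0143,0],[0,0,0],0.0918],[[0,0,0],[0,0,0],0.0918]]'; python3 st.py .6227 .0815 .268; python3 - <<'E'
from h import *
p,d=arm.get_image("side"); cv2.imwrite("pics/s2.png",cv2.resize(p[60:280,150:380,::-1],None,fx=2.6,fy=2.6,interpolation=3))
E
```

```text
clock: 4.92
position: [0.6228, 0.0841, 0.3614]
ee_rot: [-2.163, -2.277, -0.001]
force: [-0.5, -0.6, 1.0]
width: 1.004
t 4.925 q [ 0.1849  0.4465 -0.6424  1.2993  0.2616  1.4796 -0.3818] 
pos [0.6228 0.0841 0.3614] xyaw 92.9448938341266 tilt [-0.0005  0.001  -1.    ] F [-0.5372 -0.6478  0.9547] M [-0.035  -0.0383 -0.009 ] w 92.1860473847404
shift tool [-0.0027 -0.0002  0.0934]
```

View pics/s2.png

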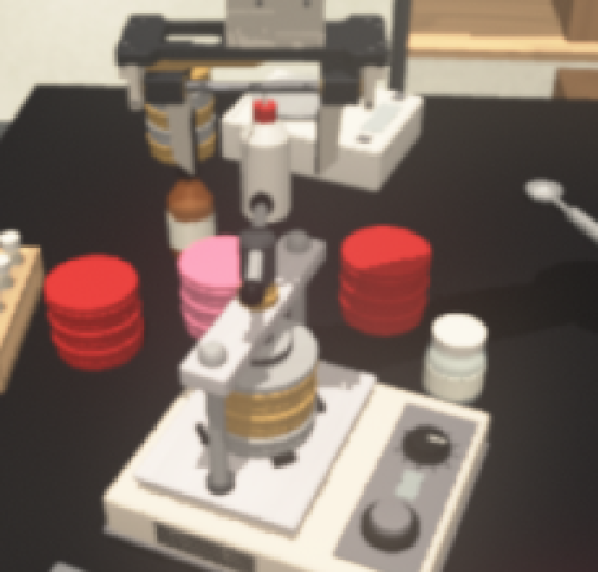

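The gripper is centred over the hub with fingers either side of the bar (fingers at crop columns 190 and 325, hub at 258). I'll go down and grip.

```bash
python3 -m pendant '[[[-0.0027,0,0.025],[0,0,0],0.0918],[[0,0,0.025],[0,0,0],0.0918],[[0,0,0.022],[0,0,0],0.0918],[[0,0,0.0214],[0,0,0],0.0918],[[0,0,0],[0,0,0],0.0918]]' 40; python3 st.py .6227 .0815 .268
python3 -m pendant '[[[0,0,0],[0,0,0],0.03],[[0,0,0],[0,0,0],0.02],[[0,0,0],[0,0,0],0.02],[[0,0,0],[0,0,0],0.02],[[0,0,0],[0,0,0],0.02],[[0,0,0],[0,0,0],0.02]]' 40; python3 st.py
```

```text
clock: 5.6
position: [0.6219, 0.0776, 0.267]
ee_rot: [-2.167, -2.273, 0.005]
force: [-0.3, -0.1, -0.1]
width: 1.001
t 5.6 q [ 0.2017  0.4894 -0.6324  1.467   0.2943  1.2842 -0.4111] 
pos [0.6219 0.0776 0.267 ] xyaw 92.73631399470115 tilt [-0.0028 -0.0016 -1.    ] F [-0.2717 -0.1057 -0.0606] M [-0.0424 -0.1225  0.0356] w 91.88846852751682
shift tool [ 0.0039  0.001  -0.001 ]
clock: 6.35
position: [0.6229, 0.0794, 0.2683]
ee_rot: [-2.166, -2.276, 0.0]
force: [-0.1, 0.3, -0.3]
width: 0.4
t 6.35 q [ 0.2003  0.4891 -0.6338  1.4647  0.2943  1.284  -0.4112] 
pos [0.6229 0.0794 0.2683] xyaw 92.83999448344849 tilt [-0.0001 -0.     -1.    ] F [-0.0654  0.3174 -0.2891] M [-0.0171 -0.1032  0.0489] w 36.68896327834938
```

```bash
python3 -m pendant '[[[0.002,0,0],[0,0,0],0.02],[[0,0,0],[0,0,0],0.02],[[0,0,0],[0,0,0],0.02],[[0,0,0],[0,0,0],0.02]]' 40; python3 st.py;python3 st.py
```

```text
clock: 6.85
position: [0.6241, 0.0797, 0.2684]
ee_rot: [2.166, 2.272, 0.0]
force: [4.4, -3.7, -0.2]
width: 0.338
t 6.85 q [ 0.1978  0.4896 -0.6323  1.4632  0.2964  1.2834 -0.4146] 
pos [0.6241 0.0797 0.2684] xyaw 92.72097358151724 tilt [ 0.0021 -0.0016 -1.    ] F [ 4.4226 -3.7121 -0.1834] M [-0.8447 -0.9504  0.0079] w 31.06651654151131
t 6.85 q [ 0.1978  0.4896 -0.6323  1.4632  0.2964  1.2834 -0.4146] 
pos [0.6241 0.0797 0.2684] xyaw 92.72097358151724 tilt [ 0.0021 -0.0016 -1.    ] F [ 4.4226 -3.7121 -0.1834] M [-0.8447 -0.9504  0.0079] w 31.06651654151131
```

```bash
python3 -m pendant '[[[0,0,0.0002],[0,0,8],0.02],[[0,0,0.0002],[0,0,8],0.02],[[0,0,0.0002],[0,0,8],0.02],[[0,0,0],[0,0,0],0.02]]' 40; python3 st.py; python3 - <<'E'
from h import *
p,d=arm.get_image("side"); cv2.imwrite("pics/s3.png",cv2.resize(p[60:280,150:380,::-1],None,fx=2.6,fy=2.6,interpolation=3))
E
```

```text
clock: 7.35
position: [0.6227, 0.0799, 0.2678]
ee_rot: [2.592, 1.772, -0.002]
force: [-1.2, -4.7, 2.6]
width: 0.341
t 7.35 q [ 0.1404  0.4697 -0.538   1.4705  0.2473  1.27   -0.795 ] 
pos [0.6227 0.0799 0.2678] xyaw 68.71499023763577 tilt [-0.0004 -0.0022 -1.    ] F [-1.2329 -4.7497  2.6068] M [-1.1013  0.5362 -0.2102] w 31.269049761488127
```

View pics/s3.png

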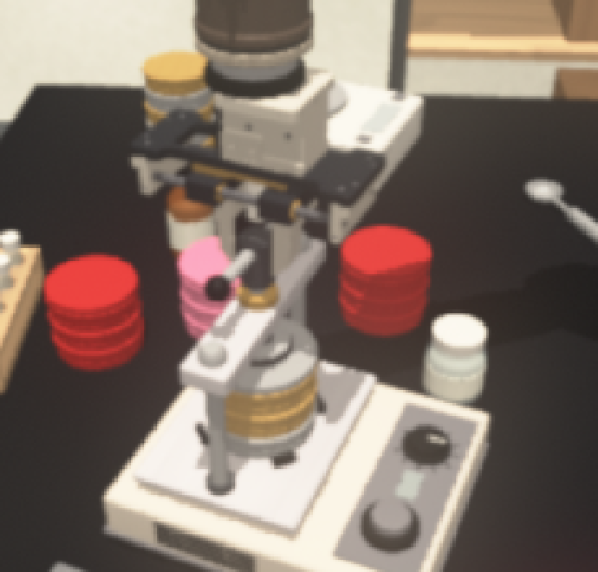

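The handle turns with the grip (ball now at crop (218,288)) and the moment is -0.21 N m, as expected. Continuing.

```bash
python3 -m pendant '[[[0,0,0.0002],[0,0,10],0.02],[[0,0,0.0002],[0,0,10],0.02],[[0,0,0.0002],[0,0,10],0.02],[[0,0,0.0002],[0,0,10],0.02],[[0,0,0.0002],[0,0,10],0.02],[[0,0,0.0002],[0,0,10],0.02],[[0,0,0.0002],[0,0,10],0.02],[[0,0,0.0002],[0,0,10],0.02],[[0,0,0.0002],[0,0,10],0.02],[[0,0,0.0002],[0,0,10],0.02]]' 40; python3 st.py
```

```text
clock: 8.65
position: [0.621, 0.085, 0.2656]
ee_rot: [-3.024, 0.843, 0.006]
force: [-6.6, 7.3, 2.5]
width: 0.336
t 8.65 q [-0.1063  0.4217 -0.1656  1.4976  0.0672  1.2299 -2.3949] 
pos [0.621  0.085  0.2656] xyaw -31.16052487688691 tilt [-0.0029  0.0036 -1.    ] F [-6.6071  7.2687  2.5303] M [1.7381 1.23   0.2235] w 30.855559945774733
```

```bash
python3 -m pendant '[[[0,0,0],[0,0,0],0.07],[[0,0,0],[0,0,0],0.07],[[0,0,0],[0,0,0],0.07],[[0,0,-0.015],[0,0,0],0.07],[[0,0,-0.03],[0,0,0],0.07],[[0,0,0],[0,0,0],0.07]]' 40; python3 st.py; python3 - <<'E'
from h import *
p,d=arm.get_image("side"); cv2.imwrite("pics/s4.png",cv2.resize(p[60:280,150:380,::-1],None,fx=2.6,fy=2.6,interpolation=3))
p,d=arm.get_image("top"); cv2.imwrite("pics/t4.png",cv2.resize(p[120:300,150:360,::-1],None,fx=3,fy=3,interpolation=3))
E
```

```text
clock: 9.4
position: [0.6243, 0.0816, 0.3143]
ee_rot: [-3.024, 0.843, -0.008]
force: [0.4, -0.2, -0.4]
width: 0.765
t 9.4 q [-0.1063  0.3955 -0.1611  1.4185  0.064   1.327  -2.3849] 
pos [0.6243 0.0816 0.3143] xyaw -31.156186841031744 tilt [ 0.0055  0.0011 -1.    ] F [ 0.4297 -0.1858 -0.4427] M [0.0451 0.0525 0.03  ] w 70.20669277800444
```

View pics/s4.png

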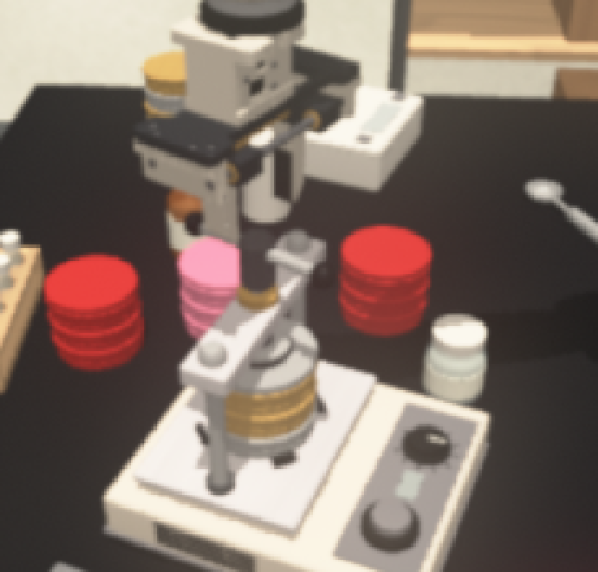

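View pics/t4.png

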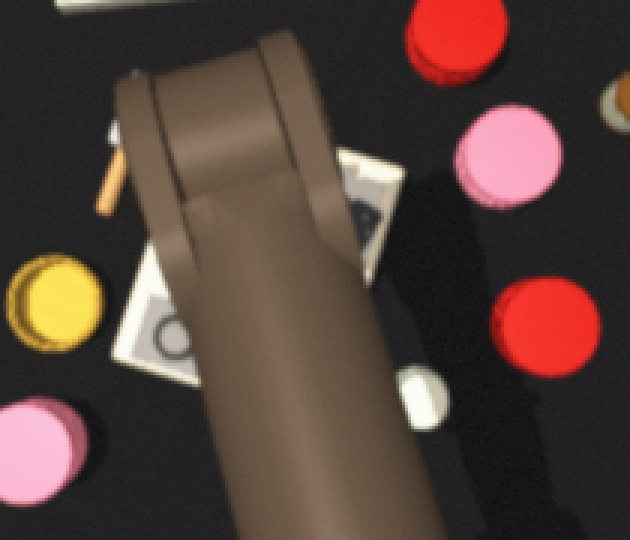

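The fingers are clear above the hub, and one ball shows at crop (318,275). I'll check that against the predicted bar yaw of -31°, then unwind 180°.

```bash
python3 -c "
from h import *
for yaw in (-31,149,-11):
    a=np.radians(yaw); p=proj('side',[.6227+.066*np.cos(a),.0813+.066*np.sin(a),.286]); print(yaw,(p-[150,60])*2.6)"
python3 -m pendant '[[[0,0,0],[0,0,-10],0.07],[[0,0,0],[0,0,-10],0.07],[[0,0,0],[0,0,-10],0.07],[[0,0,0],[0,0,-10],0.07],[[0,0,0],[0,0,-10],0.07],[[0,0,0],[0,0,-10],0.07],[[0,0,0],[0,0,-10],0.07],[[0,0,0],[0,0,-10],0.07],[[0,0,0],[0,0,-10],0.07],[[0,0,0],[0,0,-10],0.07]]' 40
python3 -m pendant '[[[0,0,0],[0,0,-10],0.07],[[0,0,0],[0,0,-10],0.07],[[0,0,0],[0,0,-10],0.07],[[0,0,0],[0,0,-10],0.07],[[0,0,0],[0,0,-10],0.07],[[0,0,0],[0,0,-10],0.07],[[0,0,0],[0,0,-10],0.07],[[0,0,0],[0,0,-10],0.07],[[0,0,0],[0,0,0],0.07],[[0,0,0],[0,0,0],0.07]]' 40; python3 st.py .6227 .0808 .2655
python3 - <<'E'
from h import *
p,d=arm.get_image("side"); cv2.imwrite("pics/s5.png",cv2.resize(p[60:280,150:380,::-1],None,fx=2.6,fy=2.6,interpolation=3))
E
```

```text
-31 [196.61721159 222.20189599]
149 [324.22287805 273.05569135]
-11 [183.22032605 235.32782458]
clock: 10.75
position: [0.6224, 0.0811, 0.3099]
ee_rot: [-2.586, -1.783, 0.002]
force: [1.4, 0.2, 0.2]
width: 0.761
clock: 12.0
position: [0.6227, 0.0812, 0.3103]
ee_rot: [-0.85, -3.024, 0.0]
force: [0.2, -0.1, 0.0]
width: 0.76
t 12.0 q [ 0.2969  0.5115 -0.8218  1.3861  0.3719  1.4031  0.5013] 
pos [0.6227 0.0812 0.3103] xyaw 148.61169866290084 tilt [-0.0006 -0.0001 -1.    ] F [ 0.2369 -0.1201  0.0116] M [ 0.0996 -0.1251 -0.043 ] w 69.74142252527388
shift tool [-0.0003 -0.0003  0.0448]
```

View pics/s5.png

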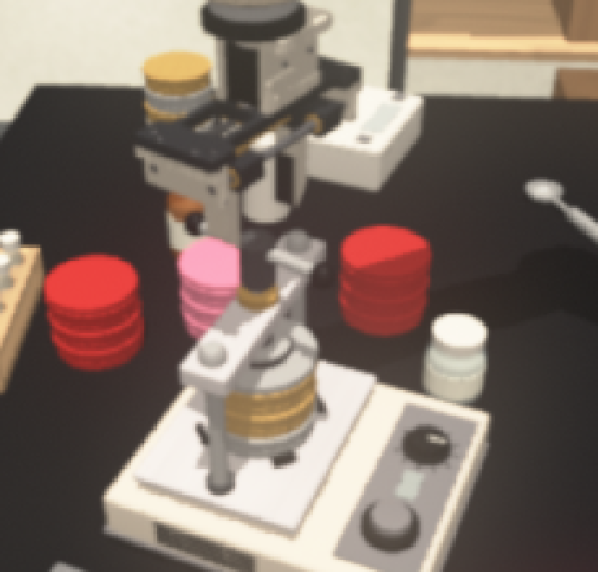

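The ball is where it was predicted, at about (318,275) against (324,273). The handle is at yaw 149° and the tool lines up with it. Regripping for stroke two.

```bash
python3 -m pendant '[[[0,0,0.022],[0,0,0],0.07],[[0,0,0.0228],[0,0,0],0.07],[[0,0,0],[0,0,0],0.02],[[0,0,0],[0,0,0],0.02],[[0,0,0],[0,0,0],0.02],[[0,0,0],[0,0,0],0.02],[[0,0,0],[0,0,0],0.02],[[0,0,0],[0,0,0],0.02],[[0,0,0],[0,0,0],0.02]]' 40; python3 st.py
python3 -m pendant '[[[0,0,0.0002],[0,0,10],0.02],[[0,0,0.0002],[0,0,10],0.02],[[0,0,0.0002],[0,0,10],0.02],[[0,0,0.0002],[0,0,10],0.02],[[0,0,0.0002],[0,0,10],0.02],[[0,0,0.0002],[0,0,10],0.02],[[0,0,0.0002],[0,0,10],0.02],[[0,0,0.0002],[0,0,10],0.02],[[0,0,0.0002],[0,0,10],0.02],[[0,0,0.0002],[0,0,10],0.02]]' 40; python3 st.py
```

```text
clock: 13.18
position: [0.624, 0.0831, 0.2668]
ee_rot: [0.842, 3.024, 0.005]
force: [5.2, 5.1, -0.2]
width: 0.34
t 13.175 q [ 0.2978  0.5376 -0.8151  1.4573  0.3946  1.3123  0.4819] 
pos [0.624  0.0831 0.2668] xyaw 148.8827075565728 tilt [ 0.0032  0.0027 -1.    ] F [ 5.241   5.0554 -0.1605] M [ 0.897  -1.0565 -0.0846] w 31.256523823609175
clock: 14.42
position: [0.6239, 0.0832, 0.2646]
ee_rot: [-2.862, -1.292, -0.006]
force: [5.3, 4.7, -2.2]
width: 0.337
t 14.425 q [ 0.0627  0.4518 -0.4183  1.4819  0.1869  1.2442 -1.1004] 
pos [0.6239 0.0832 0.2646] xyaw 48.588424852624755 tilt [ 0.0029  0.0024 -1.    ] F [ 5.3129  4.6623 -2.1673] M [ 0.8734 -0.8512  0.2345] w 30.905749211227956
```

```bash
python3 -m pendant '[[[0,0,0.0002],[0,0,10],0.02],[[0,0,0.0002],[0,0,10],0.02],[[0,0,0.0002],[0,0,10],0.02],[[0,0,0.0002],[0,0,10],0.02],[[0,0,0.0002],[0,0,10],0.02],[[0,0,0.0002],[0,0,10],0.02],[[0,0,0.0002],[0,0,10],0.02],[[0,0,0.0002],[0,0,10],0.02],[[0,0,0],[0,0,0],0.02]]' 40; python3 st.py
python3 -m pendant '[[[0,0,0],[0,0,0],0.07],[[0,0,0],[0,0,0],0.07],[[0,0,0],[0,0,0],0.07],[[0,0,-0.015],[0,0,0],0.07],[[0,0,-0.03],[0,0,0],0.07],[[0,0,0],[0,0,0],0.07]]' 40; python3 st.py; python3 - <<'E'
from h import *
p,d=arm.get_image("side"); cv2.imwrite("pics/s6.png",cv2.resize(p[60:280,150:380,::-1],None,fx=2.6,fy=2.6,interpolation=3))
E
```

```text
clock: 15.55
position: [0.6239, 0.0832, 0.2629]
ee_rot: [-3.023, 0.845, -0.003]
force: [5.0, 3.6, -2.8]
width: 0.339
t 15.55 q [-0.1357  0.4212 -0.1191  1.5032  0.0504  1.2169 -2.3779] 
pos [0.6239 0.0832 0.2629] xyaw -31.243796381621692 tilt [ 0.0029  0.0021 -1.    ] F [ 5.0498  3.6369 -2.7624] M [ 0.983  -1.0534 -0.1663] w 31.164281917277286
clock: 16.3
position: [0.6242, 0.0817, 0.3109]
ee_rot: [-3.024, 0.843, -0.008]
force: [-0.1, -0.3, 0.2]
width: 0.755
t 16.3 q [-0.1364  0.3939 -0.1163  1.4275  0.0463  1.3175 -2.3701] 
pos [0.6242 0.0817 0.3109] xyaw -31.17259569353266 tilt [ 0.0053  0.0011 -1.    ] F [-0.0543 -0.318   0.2478] M [0.0454 0.0383 0.0179] w 69.35488991964051
```

View pics/s6.png

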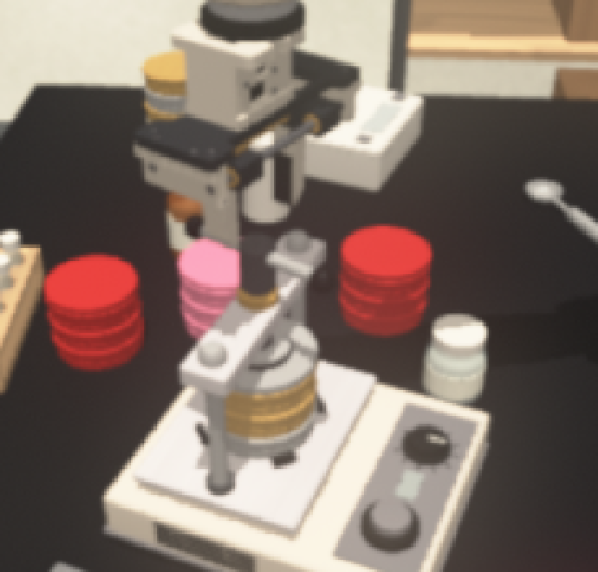

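The bar is back at the same line (ball at (318,278), slightly lower). About 77° remain, so I'll unwind and regrip.

```bash
python3 -m pendant '[[[0,0,0],[0,0,-10],0.07],[[0,0,0],[0,0,-10],0.07],[[0,0,0],[0,0,-10],0.07],[[0,0,0],[0,0,-10],0.07],[[0,0,0],[0,0,-10],0.07],[[0,0,0],[0,0,-10],0.07],[[0,0,0],[0,0,-10],0.07],[[0,0,0],[0,0,-10],0.07],[[0,0,0],[0,0,-10],0.07],[[0,0,0],[0,0,-10],0.07]]' 40
python3 -m pendant '[[[0,0,0],[0,0,-10],0.07],[[0,0,0],[0,0,-10],0.07],[[0,0,0],[0,0,-10],0.07],[[0,0,0],[0,0,-10],0.07],[[0,0,0],[0,0,-10],0.07],[[0,0,0],[0,0,-10],0.07],[[0,0,0],[0,0,-10],0.07],[[0,0,0],[0,0,-10],0.07],[[0,0,0],[0,0,0],0.07],[[0,0,0],[0,0,0],0.07]]' 40; python3 st.py .6227 .0808 .264
```

```text
clock: 17.6
position: [0.6224, 0.0812, 0.3068]
ee_rot: [-2.586, -1.783, 0.002]
force: [-0.8, 0.7, -0.2]
width: 0.76
clock: 18.85
position: [0.6227, 0.0812, 0.307]
ee_rot: [-0.85, -3.024, 0.0]
force: [0.5, 0.4, -0.3]
width: 0.766
t 18.85 q [ 0.2719  0.4999 -0.7733  1.3941  0.3474  1.3869  0.5201] 
pos [0.6227 0.0812 0.307 ] xyaw 148.60485456963306 tilt [-0.0005 -0.0001 -1.    ] F [ 0.4975  0.4039 -0.2981] M [ 0.0529 -0.1378  0.0256] w 70.33849110028727
shift tool [-0.0003 -0.0003  0.043 ]
```

```bash
python3 -m pendant '[[[0,0,0.021],[0,0,0],0.07],[[0,0,0.0218],[0,0,0],0.07],[[0,0,0],[0,0,0],0.02],[[0,0,0],[0,0,0],0.02],[[0,0,0],[0,0,0],0.02],[[0,0,0],[0,0,0],0.02],[[0,0,0],[0,0,0],0.02],[[0,0,0],[0,0,0],0.02],[[0,0,0],[0,0,0],0.02]]' 40; python3 st.py
python3 -m pendant '[[[0,0,0.0002],[0,0,10],0.02],[[0,0,0.0002],[0,0,10],0.02],[[0,0,0.0002],[0,0,10],0.02],[[0,0,0.0002],[0,0,10],0.02],[[0,0,0.0002],[0,0,10],0.02],[[0,0,0.0002],[0,0,10],0.02],[[0,0,0],[0,0,7],0.02],[[0,0,0],[0,0,0],0.02]]' 40; python3 st.py
```

```text
clock: 19.98
position: [0.624, 0.0831, 0.2654]
ee_rot: [0.842, 3.024, 0.005]
force: [4.8, 3.8, -1.2]
width: 0.337
t 19.975 q [ 0.2724  0.525  -0.7676  1.4617  0.3684  1.2992  0.5025] 
pos [0.624  0.0831 0.2654] xyaw 148.8774815317614 tilt [ 0.0032  0.0027 -1.    ] F [ 4.7933  3.7993 -1.2293] M [ 0.9259 -1.1047 -0.1141] w 30.944377092313673
clock: 20.98
position: [0.6239, 0.0832, 0.2639]
ee_rot: [2.375, 2.057, 0.006]
force: [5.0, 4.9, -3.1]
width: 0.339
t 20.975 q [ 0.1147  0.4657 -0.5004  1.478   0.2277  1.2525 -0.5547] 
pos [0.6239 0.0832 0.2639] xyaw 81.79412506895811 tilt [ 0.0029  0.0022 -1.    ] F [ 5.0241  4.9105 -3.0786] M [ 0.8421 -1.0579 -0.1196] w 31.119207402829943
```

```bash
python3 -m pendant '[[[0,0,0],[0,0,4],0.02],[[0,0,0],[0,0,0],0.02]]' 40; python3 st.py
```

```text
clock: 21.22
position: [0.6239, 0.0831, 0.2638]
ee_rot: [-2.444, -1.974, -0.006]
force: [5.0, 4.1, -4.5]
width: 0.338
t 21.225 q [ 0.1055  0.4633 -0.4855  1.479   0.2201  1.2505 -0.6173] 
pos [0.6239 0.0831 0.2638] xyaw 77.84639940226045 tilt [ 0.0028  0.0024 -1.    ] F [ 5.0247  4.0941 -4.5018] M [ 0.8983 -1.0535  0.0277] w 31.016980096039948
```

```bash
for i in 1; do python3 -m pendant '[[[0,0,0],[0,0,4],0.02],[[0,0,0],[0,0,0],0.02]]' 40; python3 st.py; python3 -m pendant '[[[0,0,0],[0,0,3],0.02],[[0,0,0],[0,0,0],0.02]]' 40; python3 st.py; done; python3 -m pendant '[[[0,0,0],[0,0,3],0.02],[[0,0,0],[0,0,0],0.02]]' 40; python3 st.py
```

```text
clock: 21.48
position: [0.6239, 0.0831, 0.2638]
ee_rot: [-2.511, -1.887, -0.006]
force: [5.5, 3.8, -4.1]
width: 0.337
t 21.475 q [ 0.0958  0.4607 -0.4702  1.4799  0.2125  1.2486 -0.6808] 
pos [0.6239 0.0831 0.2638] xyaw 73.85024484813066 tilt [ 0.0027  0.0024 -1.    ] F [ 5.4673  3.7926 -4.1294] M [ 0.9194 -1.1246  0.0319] w 30.932167323342636
clock: 21.72
position: [0.6239, 0.0832, 0.2637]
ee_rot: [-2.559, -1.822, -0.006]
force: [4.8, 3.7, -3.3]
width: 0.338
t 21.725 q [ 0.0885  0.4589 -0.4589  1.4806  0.2072  1.2472 -0.7278] 
pos [0.6239 0.0832 0.2637] xyaw 70.90859143183339 tilt [ 0.0028  0.0022 -1.    ] F [ 4.8397  3.7451 -3.269 ] M [ 0.8737 -1.141   0.6389] w 30.996792603209933
clock: 21.98
position: [0.6236, 0.0823, 0.2638]
ee_rot: [2.606, 1.755, 0.004]
force: [4.0, 2.0, -2.4]
width: 0.339
t 21.975 q [ 0.0816  0.4567 -0.447   1.4815  0.2021  1.2468 -0.7747] 
pos [0.6236 0.0823 0.2638] xyaw 67.91686503128487 tilt [ 0.0022  0.0011 -1.    ] F [ 4.0272  2.0084 -2.356 ] M [ 0.5449 -1.1187  0.5114] w 31.07992442273551
```

The twisting moment jumped from about 0.03 to 0.64 N m at yaw 71°, which is the bridge's line, so the screw is at its stop. Release, lift and check.

```bash
python3 -m pendant '[[[0,0,0],[0,0,0],0.07],[[0,0,0],[0,0,0],0.07],[[0,0,0],[0,0,0],0.07],[[0,0,-0.02],[0,0,0],0.07],[[0,0,-0.05],[0,0,0],0.07],[[0,0,-0.05],[0,0,0],0.0],[[0,0,0],[0,0,0],0.0]]' 40; python3 st.py .5007 .186 .12; python3 - <<'E'
from h import *
p,d=arm.get_image("side"); cv2.imwrite("pics/s7.png",cv2.resize(p[60:280,150:380,::-1],None,fx=2.6,fy=2.6,interpolation=3))
for yaw in (71.4,251.4):
    a=np.radians(yaw); q=proj('side',[.6227+.066*np.cos(a),.0813+.066*np.sin(a),.280]); print(yaw,(q-[150,60])*2.6)
E
```

```text
clock: 22.85
position: [0.6241, 0.0821, 0.3879]
ee_rot: [2.605, 1.751, 0.011]
force: [0.3, 0.7, -0.4]
width: 0.593
t 22.85 q [ 0.0703  0.403  -0.4484  1.2609  0.1721  1.5075 -0.7431] 
pos [0.6241 0.0821 0.3879] xyaw 67.83267621962405 tilt [ 0.0071  0.0016 -1.    ] F [ 0.3119  0.742  -0.4464] M [-0.0348 -0.003  -0.042 ] w 54.42208868324405
shift tool [ 0.0486 -0.1551  0.2671]
71.4 [223.48885811 295.95653873]
251.4 [289.00842197 214.11416227]
```

View pics/s7.png

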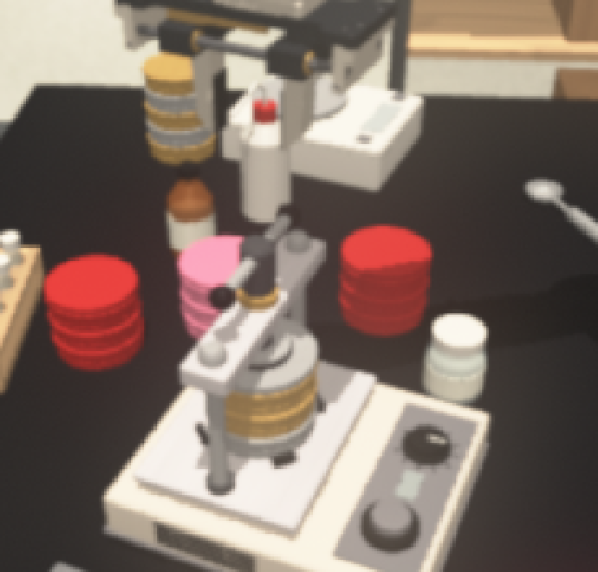

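The balls at (222,296) and (288,214) match the stop prediction to within a pixel or two. Now to the button: translate high, then turn so the gripper's long side lies along the bridge.

```bash
python3 -m pendant '[[[0.0122,-0.0388,0],[0,0,0],0],[[0.0122,-0.0388,0],[0,0,0],0],[[0.0122,-0.0388,0],[0,0,0],0],[[0.0122,-0.0388,0],[0,0,0],0],[[0,0,0],[0,0,-10],0],[[0,0,0],[0,0,-10],0],[[0,0,0],[0,0,-10],0],[[0,0,0],[0,0,-10],0],[[0,0,0],[0,0,-10],0],[[0,0,0],[0,0,-10],0]]' 40
python3 -m pendant '[[[0,0,0.03],[0,0,-10],0],[[0,0,0.04],[0,0,-10],0],[[0,0,0.04],[0,0,-10],0],[[0,0,0.04],[0,0,-4],0],[[0,0,0.03],[0,0,0],0],[[0,0,0],[0,0,0],0],[[0,0,0],[0,0,0],0]]'; python3 st.py .501 .186 .087; python3 - <<'E'
from h import *
p,d=arm.get_image("side"); cv2.imwrite("pics/s8.png",cv2.resize(p[60:280,150:380,::-1],None,fx=2.6,fy=2.6,interpolation=3))
E
```

```text
clock: 24.15
position: [0.4969, 0.1846, 0.3818]
ee_rot: [-1.372, -2.824, 0.003]
force: [-0.0, -0.0, -0.1]
width: 0.005
clock: 25.02
position: [0.4976, 0.1854, 0.204]
ee_rot: [0.496, 3.102, 0.001]
force: [0.0, -0.5, -0.7]
width: 0.006
t 25.025 q [ 0.1133  0.4104 -0.7637  1.7868  0.3195  1.0721  0.4898] 
pos [0.4976 0.1854 0.204 ] xyaw 161.84129690509113 tilt [ 0.0002  0.0003 -1.    ] F [ 0.046  -0.5353 -0.7444] M [ 0.089  -0.2184 -0.0401] w 0.5458893901920641
shift tool [-0.0031  0.0016  0.117 ]
```

View pics/s8.png

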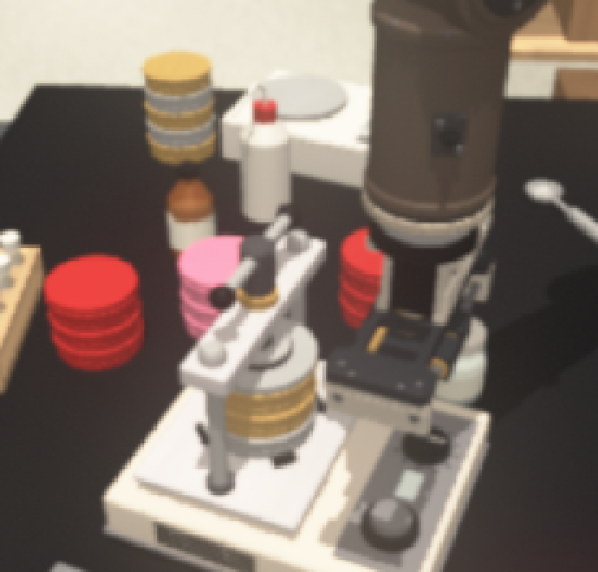

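The shut gripper stands in front of the machine, above the button side, clear of the bridge and handle. Descending.

```bash
python3 -m pendant '[[[-0.003,0.0015,0.03],[0,0,0],0],[[0,0,0.04],[0,0,0],0],[[0,0,0.032],[0,0,0],0],[[0,0,0],[0,0,0],0],[[0,0,0],[0,0,0],0]]'; python3 st.py .501 .186 .083; python3 - <<'E'
from h import *
p,d=arm.get_image("side"); cv2.imwrite("pics/s9.png",cv2.resize(p[160:300,200:350,::-1],None,fx=4,fy=4,interpolation=3))
E
```

```text
clock: 25.7
position: [0.5018, 0.1864, 0.1031]
ee_rot: [0.496, 3.1, 0.002]
force: [-0.2, 0.2, 0.9]
width: 0.002
t 25.7 q [ 0.0504  0.5299 -0.697   1.8938  0.438   0.8723  0.3868] 
pos [0.5018 0.1864 0.1031] xyaw 161.83479088228574 tilt [ 0.0022  0.001  -1.    ] F [-0.1804  0.2495  0.9037] M [ 0.0663 -0.1082  0.0314] w 0.2118241204842617
shift tool [ 0.0007 -0.0006  0.0201]
```

View pics/s9.png

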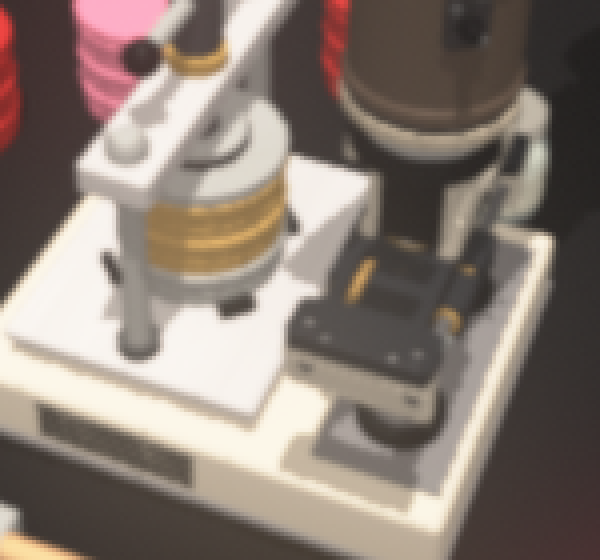

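The tool is right over the button (crop about (400,410)) with the stack clear. Pressing in small steps while watching the force.

```bash
python3 -m pendant '[[[0,0,0.008],[0,0,0],0],[[0,0,0.006],[0,0,0],0],[[0,0,0],[0,0,0],0]]'; python3 -m pendant '[[[0,0,0.003],[0,0,0],0],[[0,0,0],[0,0,0],0]]'; python3 -m pendant '[[[0,0,0.003],[0,0,0],0],[[0,0,0],[0,0,0],0]]';python3 -m pendant '[[[0,0,0.002],[0,0,0],0],[[0,0,0],[0,0,0],0]]'
```

```text
clock: 26.12
position: [0.501, 0.1856, 0.0872]
ee_rot: [0.496, 3.102, -0.0]
force: [-1.0, -1.2, 1.7]
width: 0.004
clock: 26.38
position: [0.501, 0.1856, 0.0844]
ee_rot: [0.496, 3.102, 0.0]
force: [0.8, -1.1, 4.4]
width: 0.004
clock: 26.62
position: [0.5011, 0.1856, 0.0826]
ee_rot: [0.496, 3.101, -0.001]
force: [-3.6, -4.3, 19.3]
width: 0.001
clock: 26.88
position: [0.5012, 0.1857, 0.0821]
ee_rot: [0.496, 3.1, -0.002]
force: [-9.1, -8.5, 40.2]
width: 0.002
```

The button bottomed out: the force went from about 4 N to 40 N with hardly any further travel. Retract and check.

```bash
python3 -m pendant '[[[0,0,-0.02],[0,0,0],0],[[0,0,-0.05],[0,0,0],0],[[0,0,-0.05],[0,0,0],0],[[0,0,-0.05],[0,0,0],0],[[-0.0,0,-0.05],[0,0,0],0],[[0.06,0,0],[0,0,0],0],[[0.06,0,0],[0,0,0],0],[[0,0,0],[0,0,0],0],[[0,0,0],[0,0,0],0]]'; python3 st.py; python3 - <<'E'
from h import *
p,d=arm.get_image("side"); cv2.imwrite("pics/s10.png",cv2.resize(p[100:320,150:380,::-1],None,fx=2.6,fy=2.6,interpolation=3))
for l in ("stack","spare_sieve","sample_jar","sieve_brush","start_button"):
    print(l,[(round(r["conf"],2),[round(float(v)) for v in r["rect"]]) for r in arm.look_for("side",l)])
E
```

```text
clock: 28.0
position: [0.3871, 0.2226, 0.2992]
ee_rot: [0.496, 3.102, -0.001]
force: [0.5, -0.3, -1.1]
width: 0.007
t 28.0 q [ 0.1258  0.1763 -0.8695  1.816   0.1443  1.2146  0.4671] 
pos [0.3871 0.2226 0.2992] xyaw 161.83276446939092 tilt [ 0.0005 -0.0006 -1.    ] F [ 0.4622 -0.3224 -1.0742] M [ 0.0016 -0.1694 -0.0039] w 0.6148313076569627
stack [(0.96, [366, 340, 66, 78]), (0.9, [298, 165, 36, 41]), (0.85, [231, 171, 27, 38]), (0.77, [186, 178, 42, 45]), (0.66, [255, 208, 36, 56]), (0.18, [266, 224, 145, 166])]
spare_sieve [(0.66, [279, 333, 50, 53])]
sample_jar [(0.7, [325, 198, 24, 34])]
sieve_brush [(0.81, [197, 295, 69, 34])]
start_button [(0.6, [300, 261, 17, 13])]
```

View pics/s10.png

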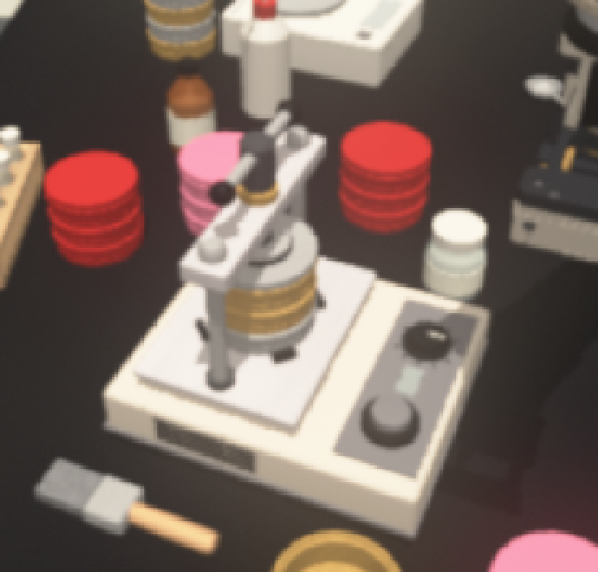

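The stack is upright under the pad (crop (268,285)), and the bar lies along the bridge, with balls at (222,193) and (285,110). The button (390,415) is out, the brush and jar are where they were, and the robot is clear. I'll hand the job in.

```bash
python3 -c "
from cell import arm; print(arm.sign_off())"
```

```text
the job is handed in; nothing more can be done
None
```

The sieve shaker's clamp is wound down tight, the start button was pressed fully and let go, and I handed the job in at about 28 s. No verdict was reported.

- **Clamping screw:** I gripped the hub from above and turned the handle about 381° clockwise in three strokes. At the end the twisting moment jumped from about 0.03 to 0.64 N m, with the bar on the bridge's line. In the picture after release, both balls were within 1–2 pixels of the predicted stop position.
- **Start button:** I pressed it with the shut fingers. It bottomed out with about 6 mm of travel, judging from its estimated height, then I retracted. I let the press go a little past the bottom, to about 40 N at the wrist. That is right at the 40 N limit for the arm or gripper body; only the fingertips should have been in contact.
- **Last checks:** The stack stands upright on its table under the pad, and the button looks out. The brush and jar look unmoved; the spare sieve was found near its place and the arm never came near it. The tool's force reading was about 1 N, and it is clear of everything.
- **Not measured:** I inferred the pad force and the joint values from the handle's angle, because nothing reads them directly.

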